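# Match the covers to the two open bench centrifuges

## Task

Put the blue cover on the blue centrifuge and the red cover on the red one, each fully home: turned until its square key drops into the locked rotor, so that the cover lies flat and sunk below the rim of its bowl. Leave the yellow cover and everything else on the bench where it is, and let go of the covers.

Things in the scene. Friction and masses are not known exactly. Their poses are not given: they have to be found in the camera images.
- handle_blue (a point): blue cover: grip point in its upright bar handle (50 mm long, 14 wide, 34 tall) standing on the middle of a round disc 84 mm across, 14 thick. The point is on the disc's axis, 11 mm below the handle's top, 23 above the disc's top face, 46 above the foot of the key underneath. x along the bar, y across it (grip across y), z up.
- seat_blue (a point): blue centrifuge: point on the bowl's axis, level with the top face of the locked rotor plate in the bowl, 62 mm above the bench, 20 below the bowl's rim; z up. A cover at a wrong angle stands on the plate, handle point 46 mm above this point; turned (a quarter turn at most) until the squares line up it drops 9 mm, to 37 mm above, its disc's top 6 mm below the rim.
- cover_blue: the blue cover, loose, about 150 g, starts standing upright on its key on the bench. The key, under the disc, is an aluminium square 34 x 34 mm, 9 mm deep (its lowest 4 mm taper to 28 x 28), sides parallel to the handle. Origin: middle of the key's foot; axes as for its handle. If it catches askew in the rotor, a light push (5 to 8 N) down on the handle frees it.
- centrifuge_blue: the blue centrifuge, fixed: round white housing 136 mm across with a blue bowl on top, 88 mm across inside, flaring to 100 at the rim. In it a locked aluminium rotor plate with a 39 mm square hole, 12 deep, that takes the key at any of 4 quarter turns, to within about 6 degrees. The rotor's angle is unknown, NOT told by these axes. Origin: middle of the underside.
- handle_red (a point): red cover: grip point in its upright bar handle (50 mm long, 14 wide, 34 tall) standing on the middle of a round disc 84 mm across, 14 thick. The point is on the disc's axis, 11 mm below the handle's top, 23 above the disc's top face, 46 above the foot of the key underneath. x along the bar, y across it (grip across y), z up.
- seat_red (a point): red centrifuge: point on the bowl's axis, level with the top face of the locked rotor plate in the bowl, 62 mm above the bench, 20 below the bowl's rim; z up. A cover at a wrong angle stands on the plate, handle point 46 mm above this point; turned (a quarter turn at most) until the squares line up it drops 9 mm, to 37 mm above, its disc's top 6 mm below the rim.
- cover_red: the red cover, loose, about 150 g, starts standing upright on its key on the bench. The key, under the disc, is an aluminium square 34 x 34 mm, 9 mm deep (its lowest 4 mm taper to 28 x 28), sides parallel to the handle. Origin: middle of the key's foot; axes as for its handle. If it catches askew in the rotor, a light push (5 to 8 N) down on the handle frees it.
- centrifuge_red: the red centrifuge, fixed: round white housing 136 mm across with a red bowl on top, 88 mm across inside, flaring to 100 at the rim. In it a locked aluminium rotor plate with a 39 mm square hole, 12 deep, that takes the key at any of 4 quarter turns, to within about 6 degrees. The rotor's angle is unknown, NOT told by these axes. Origin: middle of the underside.
- handle_yellow (a point): the handle of a third, yellow cover of the same shape and size; its machine is not here: a bystander. Point and axes as for the others.
- dishes: two stacked clear petri dishes, 57 mm across, 31 mm tall, loose; origin at the middle of the underside. A bystander.
- marker: white marker pen with a green cap, 135 mm long, 15 mm thick, lying; origin under its white barrel, 21 mm from the pen's middle. A bystander.
- wash_bottle: white wash bottle, 68 mm across, 170 mm tall; origin at the middle of its underside. A bystander.
- reagent: amber glass bottle with orange cap, 60 mm across, 120 mm tall; origin at the middle of its underside. A bystander.
- forceps_block: low grey rest, 90 x 50 x 26 mm, with two steel rods on it, standing loose; origin at the middle of its underside. A bystander.
- tip_box: orange box of pipette tips in rows, 85 x 120 x 59 mm, loose; origin at the middle of its underside. A bystander.

How it is judged:
At the end, for the whole second after the job is handed in: Each of the blue and red covers lies in the bowl of its own colour: handle point within 6 mm of the bowl's axis and 33 to 39.5 mm above the rotor plate's top face (the key has dropped in), tilted by less than 0.07 rad, at rest (under 20 mm/s) (horizontal distance between handle_blue and seat_blue below 0.006 m and z of handle_blue in the frame of seat_blue between 0.033 and 0.0395 m and angle between each of handle_blue, handle_red's own z axis and vertical below 0.07 rad and linear speed of each of cover_blue, cover_red below 0.02 m/s and horizontal distance between handle_red and seat_red below 0.006 m and z of handle_red in the frame of seat_red between 0.033 and 0.0395 m); the robot touches nothing.
It fails at once if the yellow cover is moved by more than 30 mm (distance of handle_yellow from where it was at the start of the episode above 0.03 m).
It fails at once if another loose bystander (dishes, marker, bottles, rest, tip box) is moved by more than 40 mm (distance of any of dishes, marker, wash_bottle, reagent, forceps_block, tip_box from where it was at the start of the episode above 0.04 m).
It also fails if it takes over 72 s, if anything falls off the work surface, if the arm or the gripper's body presses on something with over 40 N, if the wrist force passes 120 N, or if a joint passes its speed limit or range.

## Robot

A 6-joint arm with a two-finger parallel gripper is mounted at the origin on the work surface. World frame = base frame: x ahead of the robot, y to its left, z up, the work surface at z = 0. Lengths are in m, angles in rad, forces in N, time in s.
With the tool pointing down it reaches from about 0.35 to 0.775 m from the base axis. Payload 7.3 kg.
Tool frame: the origin (TCP) lies at the centre of the arm's flange, where the gripper is bolted on; the fingertips stand 178 mm ahead of it and the grasp point (between the pads) lies 159 mm ahead of it; z points along the fingers, y is the line along which they close (so a half turn about z gives the same grasp; the last joint's range is limited). The gripper opens to 92 mm and grips with 3 to 60 N. Pads are 19 mm wide; open, the fingers measure 130 mm over their backs; the gripper's body (75 mm by 190 mm) begins 47 mm behind the grasp point.
Start: joints at [1.155, 0.342, 1.524, -0, 1.275, -0.146], TCP at [0.14, 0.506, 0.405] pointing down, gripper open.
Joint ranges: [-2.53, 2.53], [-0.77, 2.02], [0.04, 2.7], [-1, 4.14], [0.28, 2.66], [-3.11, 3.11]. Speed limits (rad/s): [2.57, 2.57, 3.14, 3.14, 3.14, 3.14].

## Interface

Orientations are given as [roll, pitch, yaw] about the fixed x, y, z axes, in that order (R = Rz(yaw) Ry(pitch) Rx(roll)).
In Python, from cell import telemetry, vision, ticket gives the robot as it stands.
- The arm moves only by the shell command python3 -m crank 'ROWS' [FORCE]. ROWS is JSON, a list of rows, each a list of 5 numbers: the gripper command: -1 is shut, 1 is fully open, values between are in proportion, then the shift along the tool's x, y, z in mm, then the turn about the tool's z in rad. In form: [[fingers, dx, dy, dz, roll], ...]. A call has 1 to 12 rows; each row is the pose to reach, as a shift and turn from the pose commanded when the call began, along the tool's axes at that moment; what a row does not reach only later rows make up. A row lasts 1/12 s, in which the tool goes at most 41.7 mm and 7.16 degrees, less where a joint would pass 70% of its speed; a pose out of reach is approached as far as the arm can. A call with a gripper value outside its range is refused whole. The fingers move at their own pace and stop on an object; FORCE is the grip in N (left out, the last holds). Time passes only in rows, so rows that repeat a pose let the fingers close. It gives the time, the measured TCP pose, the force, the opening and the grip force at its end, in the units of the state.
- telemetry.observe(): the state, without advancing time (a new reading comes with each control period).
- vision.read_camera(name): name is "side" or "top"; returns (picture, depth): 420x560x3 uint8, red, green, blue; 420x560 float32, m along the optical axis (not along the pixel's ray), 0 where there is no reading.
- vision.get_calibration(name): a dict with "camera_matrix" (3x3 intrinsics, pixels), "dist" ([k1, k2, p1, p2, k3] as OpenCV has them; the pictures are not rectified), "rvec" (rotation vector, rad) and "tvec" (3), from world to camera coordinates, as OpenCV has them. Camera axes: x right, y down, z forward; pixel columns grow to the right and rows downward; lengths in m; the calibration is good to about 2 mm. A picture is of the moment at which its call begins. get_calibration takes no time and is no camera call.
- ticket.hand_in(): hands the job in; it is judged then, once.
The state is a dict: "time": time; "qpos": joint angles; "qvel": joint speeds; "joint_efforts": joint torques, N m; "tool_pos": TCP position; "tool_rot": TCP orientation; "contact_force": force on the tool from outside, world axes, zero at the start; "torque": the same for the moment, N m; "opening": finger opening in m; "grip_force": force on a finger pad.
Only numpy, scipy, OpenCV 4.12 (cv2) and the standard library are available. Lean on these libraries where they do the work, as an engineer would, in place of code of your own. Each camera call takes 0.05 s, during which the arm holds its last target. There are 200 camera calls.

## Working session

There is one attempt and no reset: what is moved stays moved. The work goes in short steps, Python scripts to look and compute and a shell command to move; the robot and the scene stay as the last step left them, time stands still between calls to the robot, and variables do not carry over. Pictures are saved under pics/ and viewed, at most 10 in all, crops included, and the job is handed in when it is done.

```bash
mkdir -p pics; ls; python3 - <<'E'
from cell import telemetry, vision
import cv2,numpy as np
print(telemetry.observe())
for n in("top","side"):
    p,d=vision.read_camera(n); cv2.imwrite(f"pics/{n}0.png",p[:,:,::-1]); np.save(f"pics/{n}0d.npy",d); c=vision.get_calibration(n)
    R=cv2.Rodrigues(c["rvec"])[0]; print(n,c["camera_matrix"],c["dist"],-R.T@np.array(c["tvec"]).ravel(),R)
E
```

```text
pics
{'time': 0.0, 'qpos': array([ 1.15498833e+00,  3.42726588e-01,  1.52502678e+00,  3.14526580e-06,
        1.27540407e+00, -1.46013475e-01]), 'qvel': array([-0.00014764,  0.00100129, -0.00160025, -0.00034745, -0.00023538,
       -0.00099582]), 'joint_efforts': array([-2.27573037e-03, -4.31245244e+01, -2.44216865e+01,  7.16507155e-02,
        5.59366483e-02, -1.12683140e-04]), 'tool_pos': array([0.13985856, 0.50588486, 0.40403934]), 'tool_rot': array([-3.14004495e+00, -2.30644615e-04,  2.87179704e+00]), 'contact_force': array([0.03734545, 0.50329338, 0.6134574 ]), 'torque': array([-0.00627028,  0.02452945, -0.00335636]), 'grip_force': 0.0, 'opening': 0.09185205789410374}
top [[442.57678384   0.         278.9683064 ]
 [  0.         442.57678384 210.0507966 ]
 [  0.           0.           1.        ]] [0.0299266 0.        0.        0.        0.       ] [ 0.55318869 -0.0049678   1.14530376] [[-0.0197452  -0.99941458 -0.02793979]
 [-0.99842305  0.02117902 -0.05198911]
 [ 0.05255042  0.0268692  -0.99825673]]
side [[388.12232795   0.         281.32739071]
 [  0.         388.12232795 208.59950381]
 [  0.           0.           1.        ]] [0.01947839 0.         0.         0.         0.        ] [ 0.37709988 -0.72558428  0.97208044] [[ 0.96142729 -0.27468061  0.01442642]
 [-0.19887171 -0.73040197 -0.65342406]
 [ 0.19002001  0.62535072 -0.75685459]]
```

View pics/top0.png

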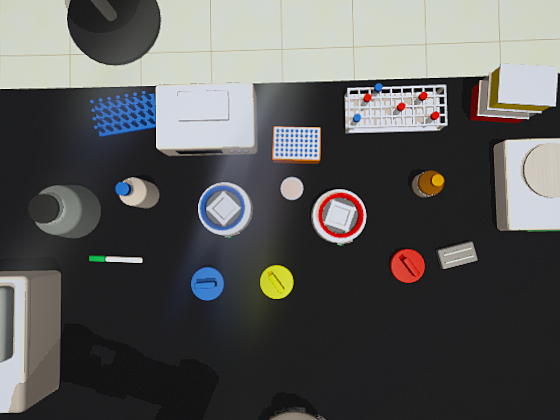

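View pics/side0.png

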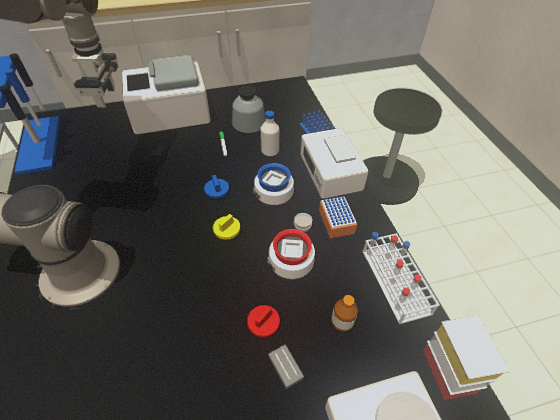

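The top view shows the covers at about (207,284) blue, (277,282) yellow and (407,266) red, with the bowls at (224,208) blue and (339,216) red. The side view agrees. Next I'll measure them.

```bash
cat > h.py <<'E'
import cv2,numpy as np
from cell import vision,telemetry
def cal(n):
    c=vision.get_calibration(n); R=cv2.Rodrigues(np.array(c["rvec"],float))[0]; t=np.array(c["tvec"],float).ravel()
    return np.array(c["camera_matrix"]),np.array(c["dist"]),R,t
def rays(n,uv):
    K,D,R,t=cal(n); q=cv2.undistortPoints(np.array(uv,float).reshape(-1,1,2),K,D).reshape(-1,2)
    return -R.T@t, np.c_[q,np.ones(len(q))], R
def onplane(n,uv,z):
    o,q,R=rays(n,uv); d=q@R; return o+d*((z-o[2])/d[:,2])[:,None]
def cloud(n,dep):
    h,w=dep.shape; u,v=np.meshgrid(np.arange(w),np.arange(h)); o,q,R=rays(n,np.c_[u.ravel(),v.ravel()])
    return (o+(q*dep.reshape(-1,1))@R).reshape(h,w,3)
E
python3 - <<'E'
from h import *
m=[]
for n in("top","side"):
    p=cv2.imread(f"pics/{n}0.png"); X=cloud(n,np.load(f"pics/{n}0d.npy")); hsv=cv2.cvtColor(p,cv2.COLOR_BGR2HSV); H,S,V=cv2.split(hsv)
    M={"blue":(H>95)&(H<125)&(S>120)&(V>50),"red":((H<8)|(H>172))&(S>140)&(V>50),"yellow":(H>22)&(H<35)&(S>120)}
    for k,mk in M.items():
        nn,l,s,c=cv2.connectedComponentsWithStats(mk.astype(np.uint8))
        for i in range(1,nn):
            if s[i,4]>150:
                x=X[l==i]; print(n,k,c[i].round(1),s[i],"med",np.median(x,0).round(4), "z pct",np.percentile(x[:,2],[5,50,95]).round(4), "ray z.023",onplane(n,[s[i,0]+(s[i,2]-1)/2,s[i,1]+(s[i,3]-1)/2],.023).round(4)[0], "ray rim .082",onplane(n,[s[i,0]+(s[i,2]-1)/2,s[i,1]+(s[i,3]-1)/2],.082).round(4)[0])
p=cv2.imread("pics/top0.png"); Z=cloud("top",np.load("pics/top0d.npy"))[:,:,2]
zi=cv2.applyColorMap(np.clip(Z*2200,0,255).astype(np.uint8),cv2.COLORMAP_JET)
f=lambda im,c:cv2.resize(im[c[1]-24:c[1]+25,c[0]-24:c[0]+25],(199,280),interpolation=cv2.INTER_CUBIC) if 0 else cv2.resize(im[c[1]-30:c[1]+30,c[0]-30:c[0]+30],(200,200) if 0 else (196,196),interpolation=cv2.INTER_CUBIC)
C=[(207,284),(407,266),(224,208),(339,216)]
cv2.imwrite("pics/crop1.png",np.vstack([np.hstack([f(im,c) for c in C]) for im in(p,zi)]))
E
```

```text
top blue [126.8 115.5] [  91   91   65   46 1853] med [0.8633 0.4114 0.0132] z pct [0.0076 0.0132 0.0573] ray z.023 [0.8704 0.4231 0.023 ] ray rim .082 [0.8537 0.4006 0.082 ]
top blue [122.1 188.4] [115 181  16  15 176] med [0.6612 0.37   0.1685] z pct [-0.001   0.1685  0.1722] ray z.023 [0.6773 0.4252 0.023 ] ray rim .082 [0.6708 0.4025 0.082 ]
top blue [219.7 206.8] [200 186  45  44 509] med [0.6211 0.1725 0.0793] z pct [0.0713 0.0793 0.0834] ray z.023 [0.6219 0.1703 0.023 ] ray rim .082 [0.6182 0.1611 0.082 ]
top blue [207.  283.3] [190 266  35  35 914] med [0.4331 0.2093 0.0225] z pct [0.0144 0.0225 0.0565] ray z.023 [0.4316 0.2107 0.023 ] ray rim .082 [0.438  0.1994 0.082 ]
top red [485.9 110.5] [470  83  55  40 439] med [ 0.8347 -0.4754  0.026 ] z pct [0.0043 0.026  0.0449] ray z.023 [ 0.8715 -0.5286  0.023 ] ray rim .082 [ 0.8547 -0.501   0.082 ]
top red [341.9 214.2] [318 193  45  45 562] med [ 0.5979 -0.1311  0.0785] z pct [0.0614 0.0785 0.0835] ray z.023 [ 0.5965 -0.1288  0.023 ] ray rim .082 [ 0.5942 -0.1223  0.082 ]
top red [407.2 265.4] [390 249  35  34 958] med [ 0.4679
[... 1193 characters left out ...]
 244.7] [273 229  39  36 562] med [ 0.5951 -0.1111  0.0765] z pct [0.0548 0.0765 0.0825] ray z.023 [ 0.6051 -0.0933  0.023 ] ray rim .082 [ 0.5909 -0.1326  0.082 ]
side red [262.9 321. ] [247 305  33  33 871] med [ 0.4636 -0.301   0.0228] z pct [0.0014 0.0228 0.0567] ray z.023 [ 0.4645 -0.2973  0.023 ] ray rim .082 [ 0.4591 -0.3239  0.082 ]
side yellow [226.2 227.2] [212 214  29  26 548] med [0.4298 0.0257 0.0223] z pct [0.0013 0.0223 0.0559] ray z.023 [0.4299 0.0332 0.023 ] ray rim .082 [ 0.4266 -0.014   0.082 ]
side yellow [457.9 360.1] [437 326  64  58 475] med [ 0.829  -0.5453  0.1335] z pct [0.1171 0.1335 0.1483] ray z.023 [ 0.9273 -0.5143  0.023 ] ray rim .082 [ 0.8931 -0.5275  0.082 ]
```

View pics/crop1.png

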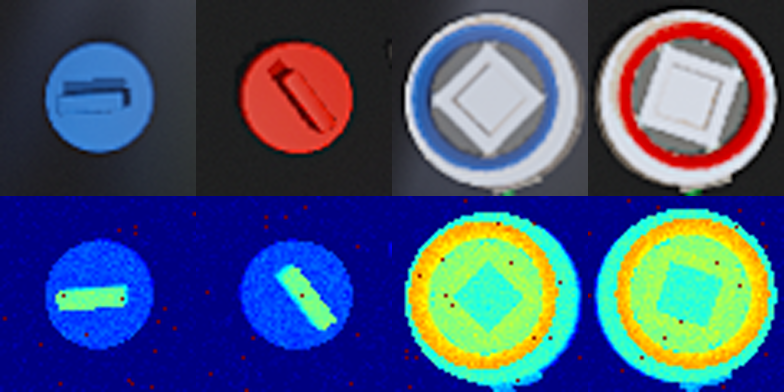

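The crops show the hole squares clearly in depth: about 45° in blue, slightly tilted in red. The handles also stand out, so I'll fit both from the depth points.

```bash
cat >> h.py <<'E'
def rect(xy):
    (c,(w,h),a)=cv2.minAreaRect((xy*1e4).astype(np.float32))
    if w<h: w,h,a=h,w,a+90
    q=xy-xy.mean(0); ev,V=np.linalg.eigh(q.T@q); 
    return np.array(c)/1e4, round(w/10,1),round(h/10,1),round((a+90)%180-90,1),"pca",round(np.degrees(np.arctan2(V[1,1],V[0,1]))%180,1),"mean",xy.mean(0).round(4)
def blob(X,c,r,z0,z1,color=None):
    m=(np.hypot(X[...,0]-c[0],X[...,1]-c[1])<r)&(X[...,2]>z0)&(X[...,2]<z1)
    m=cv2.medianBlur(m.astype(np.uint8),3)
    n,l,s,_=cv2.connectedComponentsWithStats(m); i=1+np.argmax(s[1:,4]); return l==i
E
python3 - <<'E'
from h import *
for n in("top","side"):
    X=cloud(n,np.load(f"pics/{n}0d.npy"))
    for k,c in dict(blue=(.432,.2105),red=(.467,-.2917),yel=(.432,.035)).items():
        m=blob(X,c,.045,.045,.065); print(n,"handle",k,m.sum(),np.median(X[m][:,2]).round(4),*rect(X[m][:,:2]))
    for k,c in dict(blue=(.618,.161),red=(.594,-.122)).items():
        m=blob(X,c,.036,.040,.056); print(n,"hole",k,m.sum(),np.median(X[m][:,2]).round(4),*rect(X[m][:,:2]))
        m=blob(X,c,.07,.0735,.09); x=X[m][:,:2]; (cc,r)=cv2.minEnclosingCircle((x*1000).astype(np.float32)); print("  rim",cc,r)
        m=blob(X,c,.044,.059,.066); print("  plate z",np.median(X[m][:,2]).round(4))
E
```

```text
top handle blue 122 0.0561 [0.48005278 0.11084683] 272.5 28.0 -63.6 pca 116.1 mean [0.4325 0.2078]
top handle red 132 0.0565 [ 0.51362446 -0.16239694] 322.7 35.5 69.6 pca 65.9 mean [ 0.4665 -0.2901]
top handle yel 123 0.0563 [0.4840959  0.02743386] 147.1 40.9 -9.6 pca 14.5 mean [0.4326 0.0364]
top hole blue 240 0.0495 [0.61775005 0.16374136] 38.2 37.7 43.9 pca 76.1 mean [0.6177 0.1637]
  rim (594.2132568359375, 104.79205322265625) 117.17620086669922
  plate z 0.0607
top hole red 263 0.0495 [ 0.59360903 -0.12423831] 40.6 39.3 69.3 pca 74.0 mean [ 0.5938 -0.1244]
  rim (593.6421508789062, -123.26048278808594) 56.03624725341797
  plate z 0.0609
side handle blue 56 0.0559 [0.42989028 0.20994209] 50.4 13.3 -87.8 pca 93.1 mean [0.4298 0.2064]
side handle red 128 0.0556 [ 0.46590049 -0.29395933] 49.7 15.2 37.0 pca 34.9 mean [ 0.4655 -0.2952]
side handle yel 85 0.0549 [0.43096514 0.03517556] 50.0 16.6 37.1 pca 35.5 mean [0.4313 0.0328]
side hole blue 79 0.0501 [0.61985977 0.16932865] 34.4 32.3 -48.9 pca 150.6 mean [0.6195 0.1698]
  rim (619.1036987304688, 161.6140899658203) 57.10441970825195
  plate z 0.0609
side hole red 137 0.0493 [ 0.49770791 -0.41669009] 662.1 37.7 71.9 pca 70.2 mean [ 0.5942 -0.1224]
  rim (593.455810546875, -122.95633697509766) 55.98585510253906
  plate z 0.0607
```

```bash
sed -i 's/m=cv2.medianBlur(m.astype(np.uint8),3)/m0=m; m=cv2.medianBlur(m.astype(np.uint8),3)/; s/return l==i$/return (l==i)\&m0/' h.py
python3 - <<'E'
from h import *
for n in("top","side"):
    X=cloud(n,np.load(f"pics/{n}0d.npy"))
    for k,c in dict(blue=(.432,.2105),red=(.467,-.2917),yel=(.432,.035)).items():
        m=blob(X,c,.045,.045,.065); print(n,"handle",k,m.sum(),*rect(X[m][:,:2]))
        m=blob(X,c,.05,.017,.03); x=X[m][:,:2]; (cc,r)=cv2.minEnclosingCircle((x*1000).astype(np.float32)); print("  disc",np.round(cc,1),r)
    for k,c in dict(blue=(.618,.161),red=(.594,-.122)).items():
        m=blob(X,c,.034,.042,.055); print(n,"hole",k,m.sum(),np.median(X[m][:,2]).round(4),*rect(X[m][:,:2]))
        m=blob(X,c,.058,.0765,.09); x=X[m][:,:2]; (cc,r)=cv2.minEnclosingCircle((x*1000).astype(np.float32)); print("  rim",np.round(cc,1),r)
E
```

```text
top handle blue 120 [0.43005693 0.21202087] 50.4 14.0 -88.1 pca 93.3 mean [0.4305 0.2113]
  disc [429.3 211.7] 41.84504318237305
top handle red 130 [ 0.46633096 -0.29272439] 48.4 14.1 34.9 pca 34.7 mean [ 0.466  -0.2923]
  disc [ 466.5 -293.4] 41.7841682434082
top handle yel 122 [0.43095918 0.03692628] 49.3 14.3 35.6 pca 34.7 mean [0.4316 0.0368]
  disc [430.9  36.7] 41.65852355957031
top hole blue 238 0.0495 [0.61764419 0.16386094] 38.2 37.4 43.9 pca 59.0 mean [0.6177 0.1637]
  rim [617.6 162.5] 54.92983627319336
top hole red 261 0.0495 [ 0.59355703 -0.1241739 ] 40.6 39.1 70.1 pca 79.3 mean [ 0.5936 -0.1244]
  rim [ 593.6 -123.3] 56.03624725341797
side handle blue 56 [0.42989028 0.20994209] 50.4 13.3 -87.8 pca 93.1 mean [0.4298 0.2064]
  disc [428.2 210.1] 44.05695724487305
side handle red 127 [ 0.46590049 -0.29395933] 49.7 15.2 37.0 pca 35.1 mean [ 0.4653 -0.2953]
  disc [ 466.8 -293. ] 42.62495040893555
side handle yel 83 [0.43096514 0.03517556] 50.0 16.6 37.1 pca 35.8 mean [0.4314 0.0329]
  disc [430.5  34.3] 42.77176284790039
side hole blue 73 0.0497 [0.61985977 0.16932865] 34.4 32.3 -48.9 pca 147.8 mean [0.619  0.1691]
  rim [618.7 162.3] 56.35038375854492
side hole red 128 0.0493 [ 0.59523926 -0.11876174] 38.1 34.5 -20.8 pca 160.4 mean [ 0.5956 -0.1187]
  rim [ 593.5 -123. ] 55.98585510253906
```

```bash
cat >> h.py <<'E'
def goal(x,y,z,yawdeg):
    s=telemetry.observe(); p=s["tool_pos"]; r,pi_,w=s["tool_rot"]; d=(np.array([x,y,z])-p)*1000
    a=(w-np.radians(yawdeg)+np.pi/2)%np.pi-np.pi/2
    print("t",round(s["time"],2),"pos",p.round(4),"yaw",round(np.degrees(w),2),"q6",s["qpos"][5].round(2),"F",s["contact_force"].round(1),"open",round(s["opening"],4),"grip",round(s["grip_force"],1))
    print("rows: dx %.1f dy %.1f dz %.1f roll %.3f"%(d@[np.cos(w),np.sin(w),0],d@[np.sin(w),-np.cos(w),0],-d[2],a))
E
python3 -c "
from h import *
goal(.430,.2115,.26,92.5)"
```

```text
t 0.1 pos [0.1399 0.5059 0.4041] yaw 164.54 q6 -0.15 F [ 0.4 -0.6 -0.4] open 0.0919 grip 0.0
rows: dx -358.1 dy -206.4 dz 144.1 roll 1.257
```

```bash
r='[0.3,-358,-206,144,1.257]'; python3 -m crank '[[0.3,-358,-206,144,1.257],[0.3,-358,-206,144,1.257],[0.3,-358,-206,144,1.257],[0.3,-358,-206,144,1.257],[0.3,-358,-206,144,1.257],[0.3,-358,-206,144,1.257],[0.3,-358,-206,144,1.257],[0.3,-358,-206,144,1.257],[0.3,-358,-206,144,1.257],[0.3,-358,-206,144,1.257],[0.3,-358,-206,144,1.257],[0.3,-358,-206,144,1.257]]' 20; python3 -c "
from h import *
goal(.430,.2115,.208,92.5)"
```

```text
time: 1.1
tool_pos: [0.4323, 0.2092, 0.259]
tool_rot: [-3.14, 0.001, 1.61]
contact_force: [0.5, 0.3, -0.1]
opening: 0.0597
grip_force: 0.0
t 1.1 pos [0.4323 0.2092 0.259 ] yaw 92.23 q6 0.25 F [ 0.5  0.3 -0.1] open 0.0597 grip 0.0
rows: dx 2.4 dy -2.2 dz 51.0 roll -0.005
```

```bash
python3 -m crank '[[0.3,0,0,15,0],[0.3,0,0,30,0],[0.3,0,0,30,0],[0.3,0,0,30,0]]'; python3 -c "
from h import *
goal(.430,.2115,.208,92.5)"
```

```text
time: 1.43
tool_pos: [0.4294, 0.2125, 0.2305]
tool_rot: [-3.14, 0.0, 1.616]
contact_force: [-0.4, 0.6, 0.1]
opening: 0.0594
grip_force: 0.0
t 1.43 pos [0.4294 0.2125 0.2305] yaw 92.58 q6 0.25 F [-0.4  0.6  0.1] open 0.0594 grip 0.0
rows: dx -1.0 dy 0.5 dz 22.5 roll 0.001
```

Settled. Now descend and grip.

```bash
python3 -m crank '[[0.3,-1,0.5,12,0],[0.3,-1,0.5,22.5,0],[0.3,-1,0.5,22.5,0],[-1,-1,0.5,22.5,0],[-1,-1,0.5,22.5,0],[-1,-1,0.5,22.5,0],[-1,-1,0.5,22.5,0],[-1,-1,0.5,22.5,0],[-1,-1,0.5,22.5,0]]' 25; python3 -c "
from h import *
goal(.430,.2115,.32,92.5)"
```

```text
time: 2.18
tool_pos: [0.4307, 0.2111, 0.2085]
tool_rot: [3.141, -0.0, 1.615]
contact_force: [0.6, -0.2, 0.2]
opening: 0.0245
grip_force: 0.0
t 2.18 pos [0.4307 0.2111 0.2085] yaw 92.52 q6 0.25 F [ 0.6 -0.2  0.2] open 0.0245 grip 0.0
rows: dx 0.4 dy -0.6 dz -111.5 roll 0.000
```

```bash
python3 -m crank '[[-1,0,0,0,0],[-1,0,0,0,0],[-1,0,0,0,0],[-1,0,0,0,0],[-1,0,0,0,0]]' && python3 -m crank '[[-1,0,0,-20,0],[-1,0,0,-50,0],[-1,0,0,-80,0],[-1,0,0,-100,0],[-1,0,0,-100,0],[-1,0,0,-100,0]]'; python3 -c "
from h import *
goal(.618,.1625,.30,43.5)"
```

```text
time: 2.6
tool_pos: [0.4305, 0.211, 0.2081]
tool_rot: [-3.141, 0.0, 1.615]
contact_force: [-1.0, -0.1, -0.6]
opening: 0.0141
grip_force: 25.0
time: 3.1
tool_pos: [0.4306, 0.2111, 0.3088]
tool_rot: [3.139, -0.001, 1.615]
contact_force: [-0.2, 0.8, -2.5]
opening: 0.0138
grip_force: 25.0
t 3.1 pos [0.4306 0.2111 0.3088] yaw 92.52 q6 0.25 F [-0.2  0.8 -2.5] open 0.0138 grip 25.0
rows: dx -56.8 dy 185.0 dz 8.8 roll 0.856
```

```bash
python3 -m crank '[[-1,-5,15,0,0.07],[-1,-13,40,0,0.18],[-1,-20,65,0,0.3],[-1,-28,92,0,0.42],[-1,-36,118,0,0.54],[-1,-43,143,0,0.66],[-1,-50,164,0,0.77],[-1,-55,178,0,0.83],[-1,-56.8,185,0,0.856],[-1,-56.8,185,0,0.856],[-1,-56.8,185,0,0.856],[-1,-56.8,185,0,0.856]]'; python3 - <<'E'
from h import *
goal(.618,.1625,.27,43.5)
p,d=vision.read_camera("side"); X=cloud("side",d); cv2.imwrite("pics/s1.png",p[:,:,::-1])
H,S,V=cv2.split(cv2.cvtColor(p,cv2.COLOR_RGB2HSV)); m=(H>95)&(H<125)&(S>110)&(V>40)&(np.hypot(X[...,0]-.618,X[...,1]-.1625)<.07)&(X[...,2]>.1)
n,l,s,c=cv2.connectedComponentsWithStats(m.astype(np.uint8)); i=1+np.argmax(s[1:,4]); print(s[i])
x=X[l==i]; print(x.min(0).round(3),x.max(0).round(3)); h,_=np.histogram(x[:,2],np.arange(.1,.18,.004)); print(h)
t=x[np.abs(x[:,2]-np.median(x[:,2]))<.006]; cc,r=cv2.minEnclosingCircle((t[:,:2]*1000).astype(np.float32)); print(cc,r)
A=np.c_[t[:,:2]-t[:,:2].mean(0),np.ones(len(t))]; print("plane",np.linalg.lstsq(A,t[:,2],rcond=None)[0].round(3))
u,v=300,150; cv2.imwrite("pics/s1c.png",cv2.resize(cv2.cvtColor(p,cv2.COLOR_RGB2BGR)[90:240,190:350],(640,600)))
E
```

```text
time: 4.1
tool_pos: [0.617, 0.1629, 0.3074]
tool_rot: [-3.14, 0.002, 0.761]
contact_force: [-0.2, 0.5, -1.6]
opening: 0.0139
grip_force: 25.0
t 4.1 pos [0.617  0.1629 0.3074] yaw 43.59 q6 0.95 F [-0.2  0.5 -1.6] open 0.0139 grip 25.0
rows: dx 0.5 dy 1.0 dz 37.4 roll 0.002
[261 156  26  21 339]
[0.575 0.119 0.107] [0.657 0.196 0.159]
[  0   1  19  14  58 180  14   2   6   7   3   5   4  14  12   0   0   0
   0]
(616.5668334960938, 161.32073974609375) 42.240264892578125
plane [-0.     0.017  0.121]
```

View pics/s1c.png

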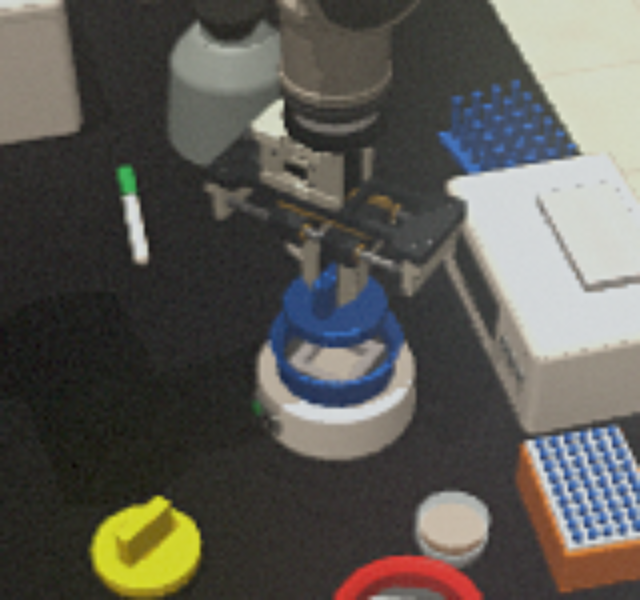

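The side view shows the cover hanging level over the blue bowl (crop centre about (335,310)), and nothing is near the gripper. Now lower it.

```bash
python3 -m crank '[[-1,1,0.5,8,0],[-1,1,0.5,16,0],[-1,1,0.5,24,0],[-1,1,0.5,30,0],[-1,1,0.5,33,0],[-1,1,0.5,36,0],[-1,1,0.5,36,0],[-1,1,0.5,36,0]]'; python3 -c "
from h import *
goal(.618,.1625,.261,43.5)"
```

```text
time: 4.82
tool_pos: [0.619, 0.1628, 0.2721]
tool_rot: [-3.141, 0.0, 0.759]
contact_force: [-2.0, -0.8, -1.8]
opening: 0.014
grip_force: 25.0
t 4.82 pos [0.619  0.1628 0.2721] yaw 43.48 q6 0.95 F [-2.  -0.8 -1.8] open 0.014 grip 25.0
rows: dx -0.9 dy -0.5 dz 11.1 roll -0.000
```

```bash
python3 -m crank '[[-1,-0.5,0,2,0],[-1,-0.5,0,4,0],[-1,-0.5,0,6,0],[-1,-0.5,0,6,0],[-1,-0.5,0,6,0]]'; python3 -c "
from h import *
goal(.618,.1625,.261,43.5)"
```

```text
time: 5.23
tool_pos: [0.6187, 0.1625, 0.2662]
tool_rot: [-3.142, -0.0, 0.759]
contact_force: [0.7, 1.0, -1.8]
opening: 0.014
grip_force: 25.0
t 5.23 pos [0.6187 0.1625 0.2662] yaw 43.47 q6 0.95 F [ 0.7  1.  -1.8] open 0.014 grip 25.0
rows: dx -0.5 dy -0.5 dz 5.2 roll -0.000
```

```bash
python3 -m crank '[[-1,0,0,2,0],[-1,0,0,4,0],[-1,0,0,5.5,0],[-1,0,0,5.5,0],[-1,0,0,5.5,0]]'; python3 -c "
from h import *
goal(.618,.1625,.261,43.5)"
```

```text
time: 5.65
tool_pos: [0.6186, 0.1625, 0.2611]
tool_rot: [3.141, -0.0, 0.759]
contact_force: [-1.7, -0.4, 3.0]
opening: 0.0139
grip_force: 25.0
t 5.65 pos [0.6186 0.1625 0.2611] yaw 43.48 q6 0.95 F [-1.7 -0.4  3. ] open 0.0139 grip 25.0
rows: dx -0.4 dy -0.5 dz 0.1 roll -0.000
```

```bash
python3 -m crank '[[-0.22,0,0,0,0],[-0.22,0,0,0,0],[-0.22,0,0,0,0],[-0.22,0,0,0,0],[-0.22,0,0,0,0],[-0.22,0,0,-15,0],[-0.22,0,0,-40,0],[-0.22,0,0,-70,0],[-0.22,0,0,-70,0]]'; python3 -c "
from h import *
goal(.4663,-.293,.26,35)"
```

```text
time: 6.4
tool_pos: [0.6198, 0.1627, 0.337]
tool_rot: [3.136, -0.009, 0.759]
contact_force: [0.5, 0.2, 1.3]
opening: 0.0359
grip_force: 0.0
t 6.4 pos [0.6198 0.1627 0.337 ] yaw 43.48 q6 0.95 F [0.5 0.2 1.3] open 0.0359 grip 0.0
rows: dx -424.9 dy 225.0 dz 77.0 roll 0.148
```

```bash
python3 -m crank '[[0.2,-425,225,50,0.148],[0.2,-425,225,50,0.148],[0.2,-425,225,50,0.148],[0.2,-425,225,50,0.148],[0.2,-425,225,50,0.148],[0.2,-425,225,50,0.148],[0.2,-425,225,50,0.148],[0.2,-425,225,50,0.148],[0.2,-425,225,50,0.148],[0.2,-425,225,50,0.148],[0.2,-425,225,50,0.148],[0.2,-425,225,50,0.148]]' && python3 -m crank '[[0.2,0,0,0,0],[0.2,0,0,0,0],[0.2,0,0,0,0]]'; python3 - <<'E'
from h import *
goal(.4663,-.293,.208,35)
X=cloud("top",vision.read_camera("top")[1]); Y=cloud("side",vision.read_camera("side")[1])
for n,A in(("top",X),("side",Y)):
    m=blob(A,(.618,.1625),.042,.092,.12); print(n,"handle top z (exp .110 in, .119 out)",np.median(A[m][:,2]).round(4),*rect(A[m][:,:2]))
    m=blob(A,(.618,.1625),.04,.068,.09); t=A[m]; print(" disc z (.076/.085)",np.median(t[:,2]).round(4),np.linalg.lstsq(np.c_[t[:,:2]-t[:,:2].mean(0),np.ones(len(t))],t[:,2],rcond=None)[0].round(3))
E
```

```text
time: 7.4
tool_pos: [0.4634, -0.2967, 0.2802]
tool_rot: [3.141, 0.001, 0.609]
contact_force: [-0.3, -0.1, -0.6]
opening: 0.0549
grip_force: 0.0
time: 7.65
tool_pos: [0.4651, -0.2927, 0.2806]
tool_rot: [-3.141, -0.0, 0.611]
contact_force: [0.1, -0.9, 0.5]
opening: 0.0552
grip_force: 0.0
t 7.65 pos [ 0.4651 -0.2927  0.2806] yaw 34.98 q6 0.26 F [ 0.1 -0.9  0.5] open 0.0552 grip 0.0
rows: dx 0.8 dy 0.9 dz 72.6 roll -0.000
top handle top z (exp .110 in, .119 out) 0.1091 [0.61955654 0.1633323 ] 50.9 13.6 43.7 pca 44.3 mean [0.619  0.1627]
 disc z (.076/.085) 0.0753 [0.007 0.004 0.075]
side handle top z (exp .110 in, .119 out) 0.1078 [0.61883838 0.16069261] 48.6 15.2 42.8 pca 43.1 mean [0.618  0.1578]
 disc z (.076/.085) 0.0758 [ 0.005 -0.002  0.076]
```

Blue is fully seated: handle top at 109 mm against 110 expected, and the disc is flat at 75 mm. Now red.

```bash
python3 -m crank '[[0.2,0.8,0.9,20,0],[0.2,0.8,0.9,40,0],[0.2,0.8,0.9,60,0],[0.2,0.8,0.9,72.5,0],[0.2,0.8,0.9,72.5,0],[0.2,0.8,0.9,72.5,0],[-1,0.8,0.9,72.5,0],[-1,0.8,0.9,72.5,0],[-1,0.8,0.9,72.5,0],[-1,0.8,0.9,72.5,0],[-1,0.8,0.9,72.5,0],[-1,0.8,0.9,72.5,0]]' 25 && python3 -m crank '[[-1,0,0,0,0],[-1,0,0,0,0],[-1,0,0,0,0],[-1,0,0,0,0]]' && python3 -m crank '[[-1,0,0,-20,0],[-1,0,0,-50,0],[-1,0,0,-80,0],[-1,0,0,-100,0],[-1,0,0,-100,0],[-1,0,0,-100,0]]'; python3 -c "
from h import *
goal(.5935,-.1235,.308,69.8)"
```

```text
time: 8.75
tool_pos: [0.4662, -0.2936, 0.2085]
tool_rot: [3.141, -0.0, 0.611]
contact_force: [-0.1, -1.0, 0.4]
opening: 0.0198
grip_force: 0.0
time: 9.08
tool_pos: [0.4662, -0.2935, 0.2082]
tool_rot: [-3.141, 0.0, 0.611]
contact_force: [0.4, 0.1, 0.9]
opening: 0.0141
grip_force: 25.0
time: 9.58
tool_pos: [0.4662, -0.2935, 0.3088]
tool_rot: [3.14, -0.001, 0.611]
contact_force: [0.1, 0.5, -1.3]
opening: 0.0133
grip_force: 25.0
t 9.58 pos [ 0.4662 -0.2935  0.3088] yaw 35.0 q6 0.26 F [ 0.1  0.5 -1.3] open 0.0133 grip 25.0
rows: dx 201.8 dy -66.3 dz 0.8 roll -0.607
```

```bash
python3 -m crank '[[-1,15,-5,0,-0.05],[-1,40,-13,0,-0.12],[-1,65,-21,0,-0.2],[-1,92,-30,0,-0.28],[-1,118,-39,0,-0.36],[-1,144,-47,0,-0.44],[-1,168,-55,0,-0.51],[-1,188,-62,0,-0.57],[-1,202,-66.3,0,-0.607],[-1,202,-66.3,0,-0.607],[-1,202,-66.3,0,-0.607],[-1,202,-66.3,0,-0.607]]' && python3 -m crank '[[-1,0,0,0,0],[-1,0,0,0,0]]'; python3 - <<'E'
from h import *
goal(.5935,-.1235,.27,69.8)
p,d=vision.read_camera("side"); X=cloud("side",d)
H,S,V=cv2.split(cv2.cvtColor(p,cv2.COLOR_RGB2HSV)); m=((H<8)|(H>172))&(S>110)&(V>40)&(np.hypot(X[...,0]-.5935,X[...,1]+.1235)<.07)&(X[...,2]>.114)&(X[...,2]<.128)
t=X[m]; cc,r=cv2.minEnclosingCircle((t[:,:2]*1000).astype(np.float32)); print(m.sum(),cc,r,"z",np.median(t[:,2]))
print("plane",np.linalg.lstsq(np.c_[t[:,:2]-t[:,:2].mean(0),np.ones(len(t))],t[:,2],rcond=None)[0].round(3))
E
```

```text
time: 10.58
tool_pos: [0.5931, -0.1241, 0.3073]
tool_rot: [-3.14, 0.0, 1.216]
contact_force: [-0.6, -1.2, -0.7]
opening: 0.0139
grip_force: 25.0
time: 10.75
tool_pos: [0.5932, -0.1244, 0.3081]
tool_rot: [-3.141, 0.0, 1.216]
contact_force: [1.3, -0.6, -1.5]
opening: 0.0136
grip_force: 25.0
t 10.75 pos [ 0.5932 -0.1244  0.3081] yaw 69.66 q6 0.02 F [ 1.3 -0.6 -1.5] open 0.0136 grip 25.0
rows: dx 0.9 dy 0.0 dz 38.1 roll -0.002
386 (592.1728515625, -125.90689849853516) 42.32027816772461 z 0.12185542206829342
plane [0.003 0.021 0.122]
```

```bash
python3 -m crank '[[-1,1,0,8,0],[-1,1,0,16,0],[-1,1,0,24,0],[-1,1,0,30,0],[-1,1,0,34,0],[-1,1,0,36,0],[-1,1,0,38,0],[-1,1,0,40,0],[-1,1,0,41.5,0],[-1,1,0,41.5,0],[-1,1,0,41.5,0]]'; python3 -c "
from h import *
goal(.5935,-.1235,.261,69.8)"
```

```text
time: 11.72
tool_pos: [0.594, -0.1224, 0.2669]
tool_rot: [3.141, -0.0, 1.218]
contact_force: [0.4, -0.5, -1.6]
opening: 0.0138
grip_force: 25.0
t 11.72 pos [ 0.594  -0.1224  0.2669] yaw 69.78 q6 0.02 F [ 0.4 -0.5 -1.6] open 0.0138 grip 25.0
rows: dx -1.2 dy -0.1 dz 5.9 roll -0.000
```

Entering the hole without resistance, so I'll finish the descent and release.

```bash
python3 -m crank '[[-1,-0.5,0,2,0],[-1,-0.5,0,4,0],[-1,-0.5,0,6,0],[-1,-0.5,0,6,0],[-1,-0.5,0,6,0]]' && python3 -m crank '[[-0.22,0,0,0,0],[-0.22,0,0,0,0],[-0.22,0,0,0,0],[-0.22,0,0,0,0],[-0.22,0,0,0,0],[-0.22,0,0,-15,0],[-0.22,0,0,-40,0],[-0.22,0,0,-70,0],[-0.22,0,0,-70,0]]' && python3 -m crank '[[-0.22,-120,0,-30,0],[-0.22,-120,0,-30,0],[-0.22,-120,0,-30,0],[-0.22,-120,0,-30,0],[-0.22,-120,0,-30,0],[-0.22,-120,0,-30,0],[-0.22,-120,0,-30,0],[-0.22,-120,0,-30,0]]'; python3 - <<'E'
from h import *
p,d=vision.read_camera("top"); cv2.imwrite("pics/end.png",p[:,:,::-1])
for n,A in(("top",cloud("top",d)),("side",cloud("side",vision.read_camera("side")[1]))):
  for c in((.618,.1625),(.5935,-.1235)):
    try:
      m=blob(A,c,.042,.092,.122); print(n,"handle top z",np.median(A[m][:,2]).round(4),*rect(A[m][:,:2]))
      m=blob(A,c,.04,.068,.09); t=A[m]; print(" disc z (.076)",np.median(t[:,2]).round(4),np.linalg.lstsq(np.c_[t[:,:2]-t[:,:2].mean(0),np.ones(len(t))],t[:,2],rcond=None)[0].round(3))
    except Exception as e: print(n,c,e)
print(telemetry.observe())
E
```

```text
time: 12.13
tool_pos: [0.5938, -0.1229, 0.2611]
tool_rot: [3.141, -0.0, 1.218]
contact_force: [-2.1, 0.6, 3.3]
opening: 0.0135
grip_force: 25.0
time: 12.88
tool_pos: [0.595, -0.1232, 0.3366]
tool_rot: [3.132, -0.0, 1.218]
contact_force: [0.6, 0.3, 0.5]
opening: 0.0356
grip_force: 0.0
time: 13.55
tool_pos: [0.5528, -0.2342, 0.3602]
tool_rot: [-3.141, -0.0, 1.22]
contact_force: [0.3, -0.0, 0.3]
opening: 0.0359
grip_force: 0.0
top handle top z 0.1089 [0.61957939 0.16324908] 50.4 13.6 44.1 pca 43.9 mean [0.6191 0.1628]
 disc z (.076) 0.0755 [-0.001 -0.003  0.076]
top handle top z 0.1093 [ 0.59364307 -0.12325139] 52.0 14.4 71.8 pca 70.6 mean [ 0.5937 -0.1223]
 disc z (.076) 0.0755 [-0.004  0.001  0.076]
side (0.618, 0.1625) attempt to get argmax of an empty sequence
side handle top z 0.1042 [ 0.58609463 -0.14599209] 10.5 4.7 -28.0 pca 168.1 mean [ 0.5865 -0.1459]
 disc z (.076) 0.0753 [ 0.002 -0.009  0.075]
{'time': 13.65, 'qpos': array([-5.28724018e-01,  5.15613734e-01,  1.37325291e+00,  1.83796841e-04,
        1.25339498e+00, -1.77433391e-01]), 'qvel': array([-0.00482642,  0.00103732, -0.002765  , -0.00133607,  0.00069982,
       -0.00203072]), 'joint_efforts': array([-1.32750417e-01, -5.16087234e+01, -2.41678905e+01,  6.57266029e-02,
        5.27706777e-02,  3.35495257e-03]), 'tool_pos': array([ 0.55274933, -0.23440808,  0.3603266 ]), 'tool_rot': array([-3.14096499e+00, -2.89913850e-04,  1.21944819e+00]), 'contact_force': array([-0.70877971, -0.09338646,  0.30102257]), 'torque': array([-0.09904045,  0.08242888,  0.00493004]), 'grip_force': 0.0, 'opening': 0.035598161555524525}
```

View pics/end.png

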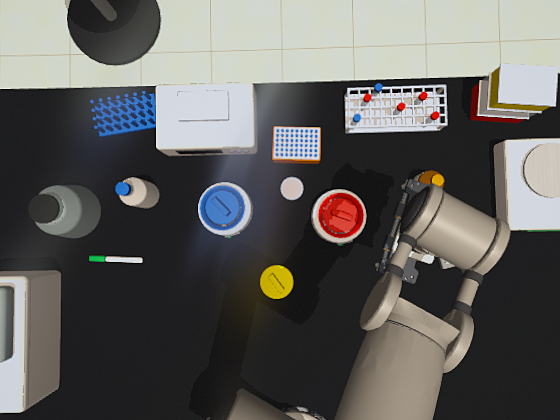

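The last top view shows blue seated at (224,208), red seated at (339,214) and yellow unmoved at (277,282). Both discs lie flat at about 76 mm, and the gripper is clear.

```bash
python3 -c "
from cell import ticket
print(ticket.hand_in())"
```

```text
the job is handed in; nothing more can be done
None
```

The blue and red covers are both fully home and flat in the bowls of their own colour, released, the yellow cover is where it was, and the job is handed in at about 14 s; no verdict was returned.

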